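# Fit the drag handle and set the reel's drag

## Robot

A 6-joint arm with a two-finger parallel gripper is mounted at the origin on the work surface. World frame = base frame: x ahead of the robot, y to its left, z up, the work surface at z = 0. Lengths are in m, angles in rad, forces in N, time in s.
With the tool pointing down it reaches from about 0.25 to 0.725 m from the base axis. Payload 4 kg.
Tool frame: the origin (TCP) lies at the very end of the fingers, on their centre line; the grasp point (between the pads) lies robot.hold_point_z behind it (robot.hold_point_z is the distance from the TCP to the grasp point, in m); x points along the fingers, y is the direction in which the jaws open and shut, and the axes are right-handed (so a half turn about x gives the same grasp; the last joint's range is limited). The gripper opens to 85 mm and grips with 20 to 120 N. Pads are 22 mm wide; open, the fingers measure 114 mm over their backs; the gripper's body (76 mm by 85 mm) begins 54 mm behind the grasp point. The pads swing forward as they close: fully open they stand 13 mm farther back than shut.
Start: joints at [-1.191, 0.241, 0.005, 1.335, 0, 1.571], TCP at [0.185, -0.464, 0.231] pointing down, gripper open.
Joint ranges: [-2.72, 2.72], [-1.05, 1.87], [-1.09, 1.28], [-1.99, 2.15], [-1.42, 1.44], [-3.14, 3.14]. Speed limits (rad/s): [2.79, 2.79, 3.14, 3.14, 3.14, 3.14].

## Interface

Orientations are given as [roll, pitch, yaw] about the fixed x, y, z axes, in that order (R = Rz(yaw) Ry(pitch) Rx(roll)).
In Python, from workcell import state, imaging, order, robot gives the robot as it stands. The module is installed in compiled form; this text tells all that it offers.
- The arm moves only by the shell command python3 -m handwheel 'ROWS'. ROWS is a JSON object of lists of equal length, an entry for each row: "offset": the shift along the tool's x, y, z in cm, a list of three; "turn": the turn, a rotation vector about the tool's x, y, z in degrees, a list of three; "claw": the finger opening in cm, from 0 to 8.54. A call has 1 to 12 rows; each row shifts and turns the commanded pose from where the row before left it, along the tool's axes as they then stand; what a row does not reach is not made up. A row lasts 1/10 s, in which the tool goes at most 50 mm and 8.59 degrees, less where a joint would pass 70% of its speed; a pose out of reach is approached as far as the arm can. A call is refused whole if a number of a shift passes 5 or a number of a turn 8.59, either way. A call with a gripper value outside its range is refused whole. The fingers move at their own pace and stop on an object; the grip force is fixed at half the most. Time passes only in rows, so rows that do not move let the fingers close. It gives the time, the measured TCP pose, the force and the opening at its end, in the units of the state.
- state(): the state, without advancing time (a new reading comes with each control period).
- imaging.camera(name): name is "side" or "top" or "wrist"; returns a dict with "pixels" (384x512x3 uint8, blue, green, red), "intrinsics" (3x3 intrinsics, pixels), "R" (3x3) and "t" (3): a world point X has camera coordinates R X + t; the wrist camera has in their place "hand_eye" (4x4, takes a point from camera to tool coordinates, whose origin is the TCP and whose axes are the tool frame's). Camera axes: x right, y down, z forward; pixel columns grow to the right and rows downward; lengths in m; the calibration is good to about 2 mm. A picture is of the moment at which its call begins: read the wrist's pose just before it. There is no depth.
- order.finish_job(): hands the job in, once; it reports no verdict.
The state is a dict: "time_s": time; "joint_pos": joint angles; "joint_vel": joint speeds; "tau": joint torques, N m; "tcp_pos": TCP position; "tool_rot": TCP orientation; "ft_force": force on the tool from outside, world axes, zero at the start; "ft_torque": the same for the moment, N m; "grip_width": finger opening in m.
Only numpy, scipy, OpenCV 4.12 (cv2) and the standard library are available. Lean on these libraries where they do the work, as an engineer would, in place of code of your own. Each camera call takes 0.05 s, during which the arm holds its last target.

## Task

Lift the black half-moon drag handle out of its slotted wooden block, stand it upright on the open counter and let go; then take it again across its flat sides and lower it onto the gold reel's drag stem, its notch over the stem's key, until it sits fully home. Turn the handle, and the stem with it, clockwise until its nose points squarely at the little raised pip on the reel's rim, then let go and leave it seated there. Do not disturb the small parts lying on the counter.

Things in the scene. Friction and masses are not known exactly. Their poses are not given: they have to be found in the camera images.
- handle_mid (a point): Loose black half-moon drag handle, ~0.15 kg, 24 mm thick (y), 42 mm tall, 68 mm long with its nose. This point is on its turning axis, 21 mm above the underside; x to the nose, z up. Lower 18 mm: straight bar, x = -31 to +31 mm, upright ends. Above, the ends slope in to a 12 mm ridge (no lengthwise pinch there); the flat sides run full height. Starts upright in the block, nose to the block's +x.
- handle_nose (a point): Tip of the handle's steel pointer nose, 10 mm wide, 16 mm tall, from x = 31 to 37 mm ahead of the turning axis; this point is 9 mm above the handle's underside.
- rack: Slotted wooden block, fixed, 36 (x) x 48 x 54 mm tall; origin at the centre of its underside. Slot along x, open at both ends and the top, 28 mm wide, floor 12 mm up. Its walls are as high as the handle and cover its flat sides, so there the handle can be taken only by the two ends of its bar, which stick out; it lifts straight up. The counter between block and reel is open.
- reel: Gold-finish reel frame, fixed, open side up: round pan, 94 mm outside diameter, rim 40 mm high, 84 mm inside, floor 8 mm up. Origin at the centre of its underside; x points to the pip; a foot sticks out to x = -80 mm. The rim is close round the seated handle (5 mm from the nose, 11 mm from the other end), so it cannot be held by the ends there; there is room for fingers at its flat sides.
- pip (a point): The small steel index pip on top of the rim (5 mm thick, 7 mm wide, 8 mm tall), 44.5 mm from the reel's axis: the nose must point at it. This point is at its foot.
- stem_top (a point): Drag stem on the reel's axis: centre of the top of its turning hub disc (37 mm diameter), 14 mm above the counter; the handle's underside rests here when home (handle_mid then at 35 mm). x turns with the stem, along the longer part of the key. Key 12 mm tall, 10 mm wide, x = -7 to +17 mm, top 5 mm tapered. With the handle home its x agrees with this x within about 0.1 rad of play.
- stem (a joint): Angle of the drag stem, rad: 0 at its loose stop, grows as it turns clockwise seen from above, up to 2.3 at the tight stop; at 1.9 the key's x points at the pip. Stiff by friction of about 0.06 N m, stays where it is left. Starts between 0.5 and 1.0.
- pawl: Bystander: loose stainless click pawl, about 38 x 18 mm, 7 mm thick; origin under its round end.
- cork_disc: Bystander: loose cork arbor disc, 48 mm diameter, 12 mm thick; origin at the centre of its underside.
- reel_foot: Bystander: loose black hard rubber reel foot, 64 x 15 mm, 17 mm tall; origin at the centre of its underside.
- handle_notch (a point): Centre of the mouth of the notch in the handle's underside, 5 mm from the turning axis towards the nose: 14 mm deep, 13 mm wide in y, 27 mm long (x = -8.5 to +18.5 mm from the axis). Off-centre, so it fits the key one way round only, long part to long part.
Mind the look-alikes: they are no part of the job. What is meant by the part that bears handle_mid is not turquoise, and is the larger of those in its own colour.

How it is judged:
By the outcome, as a careful person would: the job done as asked, in the order asked, and still so for the second after the job is handed in, with the robot touching nothing.
It also fails if it takes over 64 s, if anything falls off the work surface, if the arm or the gripper's body presses on something with over 40 N, if the wrist force passes 120 N, or if a joint passes its speed limit or range.

## Working session

There is one attempt and no reset: what is moved stays moved. The work goes in short steps, Python scripts to look and compute and a shell command to move; the robot and the scene stay as the last step left them, time stands still between calls to the robot, and variables do not carry over. Pictures are saved under pics/ and viewed, and the job is handed in when it is done.

```bash
mkdir -p pics; ls; cat > h.py <<'E'
import numpy as np, cv2
from workcell import state, imaging, order, robot
from scipy.spatial.transform import Rotation as Ro
def cam(n,f):
    s=state(); c=imaging.camera(n); cv2.imwrite('pics/'+f+'.png',c['pixels'])
    if n=='wrist':
        T=np.eye(4);T[:3,:3]=Ro.from_euler('xyz',s['tool_rot']).as_matrix();T[:3,3]=s['tcp_pos']
        W=np.linalg.inv(T@np.array(c['hand_eye'])); c['R']=W[:3,:3];c['t']=W[:3,3]
    np.savez('pics/'+f+'.npz',K=c['intrinsics'],R=c['R'],t=c['t'])
    return c
def ray(f,uv,z):
    d=np.load('pics/'+f+'.npz'); v=d['R'].T@np.linalg.solve(d['K'],[uv[0],uv[1],1]); o=-d['R'].T@d['t']
    return o+v*(z-o[2])/v[2]
def proj(f,X):
    d=np.load('pics/'+f+'.npz'); p=d['K']@(d['R']@np.array(X)+d['t']); return p[:2]/p[2]
def crop(f,out,u0,v0,u1,v1,k):
    i=cv2.imread('pics/'+f+'.png')[v0:v1,u0:u1]; cv2.imwrite('pics/'+out+'.png',cv2.resize(i,None,fx=k,fy=k,interpolation=cv2.INTER_CUBIC))
E
python3 - <<'E'
from h import *
print(state(), robot.hold_point_z)
for n in ['side','top','wrist']:
    c=cam(n,n+'0'); print(n,c['intrinsics'],-c['R'].T@c['t'])
E
```

```text
pics
{'time_s': 0.0, 'joint_pos': array([-1.19101917e+00,  2.41418149e-01,  3.76653549e-03,  1.33518387e+00,
       -3.59373965e-05,  1.57077381e+00]), 'joint_vel': array([-0.00098466, -0.00061924, -0.00080585,  0.00026851,  0.00108126,
        0.00102691]), 'tau': array([ 6.95749695e-04, -3.72313392e+01,  2.52410227e+01,  1.69196154e-02,
       -5.44590523e-05,  1.25809837e-06]), 'tcp_pos': array([ 0.18512225, -0.46381554,  0.2304265 ]), 'tool_rot': array([-1.55319703,  1.56875685,  1.96819534]), 'ft_force': array([-0.35622638, -0.45748229,  0.23560969]), 'ft_torque': array([ 0.04872111,  0.0229937 , -0.03655482]), 'grip_width': 0.08555763514159692} 0.0187
side [[408.65561165   0.         251.47493842]
 [  0.         408.65561165 197.23173354]
 [  0.           0.           1.        ]] [ 0.14100334 -0.72318684  0.55274077]
top [[381.63276858   0.         251.1700885 ]
 [  0.         381.63276858 188.88570344]
 [  0.           0.           1.        ]] [ 0.34966124 -0.00256264  0.98025845]
wrist [[298.65604064   0.         252.50914597]
 [  0.         298.65604064 190.14146712]
 [  0.           0.           1.        ]] [ 0.25377676 -0.43678164  0.37251439]
```

View pics/top0.png

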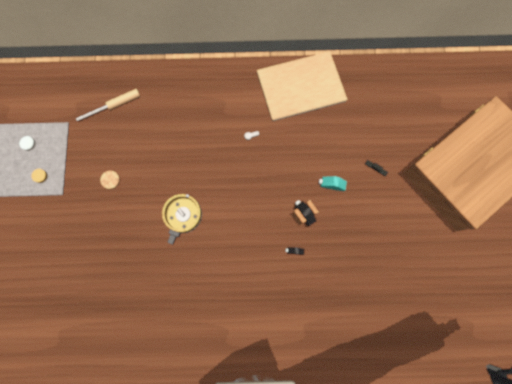

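View pics/side0.png

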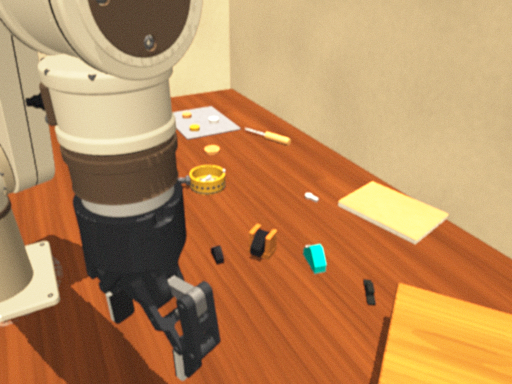

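View pics/wrist0.png

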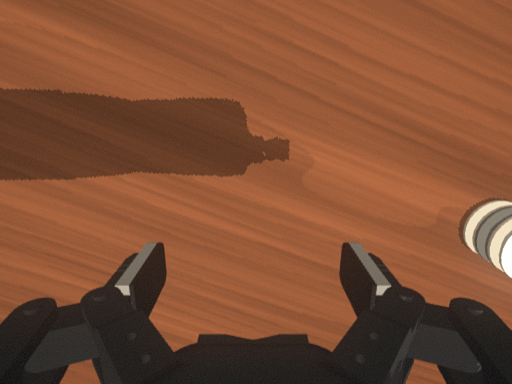

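```bash
python3 - <<'E'
from h import *
crop('top0','c1',270,165,400,265,6)
crop('top0','c2',140,170,230,260,6)
for n,uv,z in [('rack',(305,212),.05),('small',(294,251),.02),('turq',(333,183),.03),('foot',(376,167),.017),('reel',(182,213),.02),('pawl',(251,135),.007),('disc',(110,180),.012),('board',(302,85),0.01),('bigboard',(480,165),0.05),('stuff',(35,155),0)]:
    print(n,ray('top0',uv,z))
E
```

```text
rack [ 0.48902597 -0.13451722  0.05      ]
small [ 0.39646909 -0.10598692  0.02      ]
turq [ 0.56480464 -0.21296148  0.03      ]
foot [ 0.6075154  -0.33101397  0.017     ]
reel [0.49933096 0.17369278 0.02      ]
pawl [ 0.70839856 -0.00712527  0.007     ]
disc [0.59272554 0.36447055 0.012     ]
board [ 0.84906599 -0.15171033  0.01      ]
bigboard [ 0.59673179 -0.58195882  0.05      ]
stuff [0.67040927 0.57437385 0.        ]
```

View pics/c1.png

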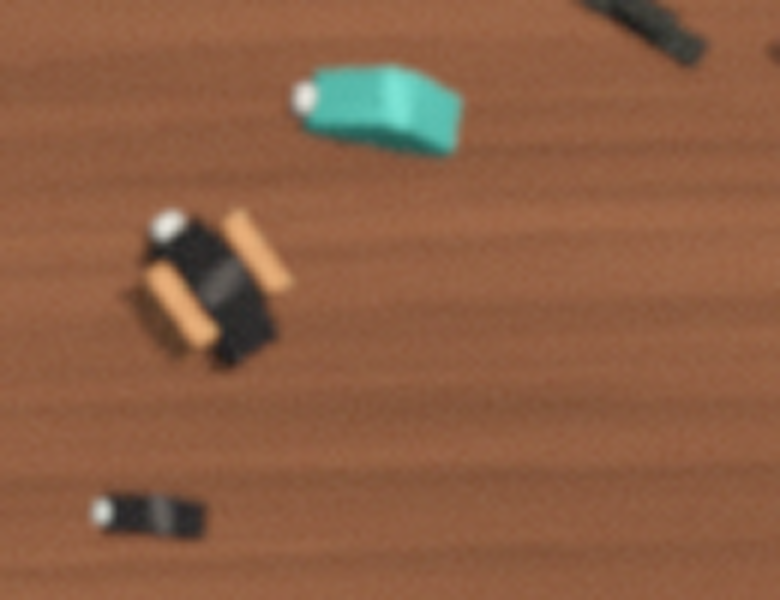

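View pics/c2.png

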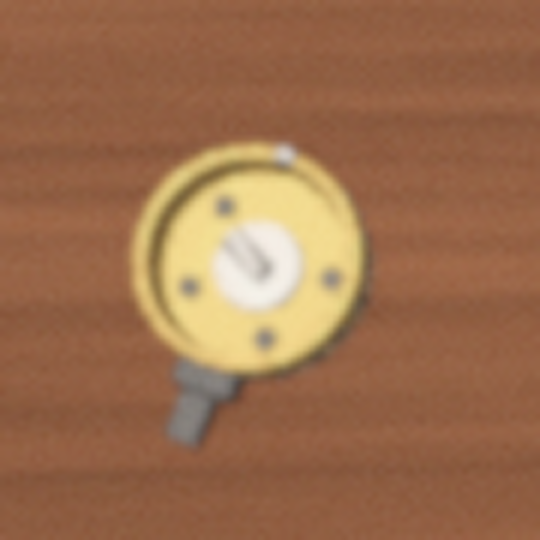

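```bash
cat >> h.py <<'E'
def R(): return Ro.from_euler('xyz',state()['tool_rot']).as_matrix()
def plan(target,jawyaw=None):
    """offset (cm) in tool axes now, and turn about tool x (deg) to bring jaw axis to jawyaw (mod 180)"""
    s=state(); r=R(); d=r.T@(np.array(target)-s['tcp_pos'])*100
    y=np.degrees(np.arctan2(r[1,1],r[0,1]))
    out=f"t{s['time_s']:.2f} tcp {np.round(s['tcp_pos'],4)} jawyaw {y:.1f} xdir {np.round(r[:,0],3)} q6 {s['joint_pos'][5]:.2f} off {np.round(d,2)}"
    if jawyaw is not None: 
        a=-(jawyaw-y); a=(a+90)%180-90; out+=f" turn {a:.1f}"
        # offset after turning
        r2=r@Ro.from_rotvec([np.radians(a),0,0]).as_matrix(); out+=f" off-after-turn {np.round(r2.T@(np.array(target)-s['tcp_pos'])*100,2)}"
    print(out); print(np.round(r,3).tolist(), 'F',np.round(s['ft_force'],1),'w',round(s['grip_width'],4))
E
python3 - <<'E'
from h import *
plan([.45,-.16,.23],33)
plan([.45,-.16,.23],123)
E
```

```text
t0.15 tcp [ 0.1852 -0.4639  0.2306] jawyaw -68.2 xdir [-0.001  0.002 -1.   ] q6 1.57 off [  0.09 -18.41 -35.86] turn 78.8 off-after-turn [  0.09 -38.76  11.07]
[[-0.001, 0.371, -0.929], [0.002, -0.929, -0.371], [-1.0, -0.002, -0.0]] F [ 0.6  0.4 -0.5] w 0.0857
t0.15 tcp [ 0.1852 -0.4639  0.2306] jawyaw -68.2 xdir [-0.001  0.002 -1.   ] q6 1.57 off [  0.09 -18.41 -35.86] turn -11.2 off-after-turn [  0.09 -11.07 -38.76]
[[-0.001, 0.371, -0.929], [0.002, -0.929, -0.371], [-1.0, -0.002, -0.0]] F [ 0.6  0.4 -0.5] w 0.0857
```

```bash
python3 - <<'E'
from h import *
plan([.529,-.197,.16])
E
```

```text
t0.15 tcp [ 0.1852 -0.4639  0.2306] jawyaw -68.2 xdir [-0.001  0.002 -1.   ] q6 1.57 off [  7.08 -12.03 -41.83]
[[-0.001, 0.371, -0.929], [0.002, -0.929, -0.371], [-1.0, -0.002, -0.0]] F [ 0.6  0.4 -0.5] w 0.0857
```

```bash
python3 -m handwheel '{"offset":[[0,-1.2,-4.18],[0,-1.2,-4.18],[0,-1.2,-4.18],[0,-1.2,-4.18],[0,-1.2,-4.18],[0,-1.2,-4.18],[0,-1.2,-4.18],[0,-1.2,-4.18],[0,-1.2,-4.18],[0,-1.2,-4.18]],"turn":[[0,0,0],[0,0,0],[0,0,0],[0,0,0],[0,0,0],[0,0,0],[0,0,0],[0,0,0],[0,0,0],[0,0,0]],"claw":[8.5,8.5,8.5,8.5,8.5,8.5,8.5,8.5,8.5,8.5]}'
python3 -m handwheel '{"offset":[[0.6,0,0],[0.6,0,0],[0.6,0,0],[0.6,0,0],[0.6,0,0],[0.6,0,0],[0.6,0,0],[0.6,0,0],[0.6,0,0],[0.6,0,0],[0.6,0,0],[0.4,0,0]],"turn":[[-8.4,0,0],[-8.4,0,0],[-8.4,0,0],[-8.4,0,0],[-8.4,0,0],[-8.4,0,0],[-8.4,0,0],[-8.4,0,0],[-8.4,0,0],[-8.4,0,0],[-8.4,0,0],[-8.4,0,0]],"claw":[8.5,8.5,8.5,8.5,8.5,8.5,8.5,8.5,8.5,8.5,8.5,8.5]}'
python3 -m handwheel '{"offset":[[0,0,0],[0,0,0]],"turn":[[0,0,0],[0,0,0]],"claw":[8.5,8.5]}'
python3 - <<'E'
from h import *
plan([.489,-.1345,.16],33)
cam('wrist','w1')
E
```

```text
time_s: 1.15
tcp_pos: [0.5301, -0.1965, 0.231]
tool_rot: [-0.472, 1.57, 3.05]
ft_force: [0.2, -0.9, -0.3]
grip_width: 0.0851
time_s: 2.35
tcp_pos: [0.5286, -0.1978, 0.1603]
tool_rot: [-2.496, 1.569, 2.791]
ft_force: [0.3, 0.7, -0.1]
grip_width: 0.0852
time_s: 2.55
tcp_pos: [0.5289, -0.1979, 0.1611]
tool_rot: [-2.483, 1.57, 2.795]
ft_force: [-0.1, -0.6, -0.2]
grip_width: 0.0852
t2.55 tcp [ 0.5289 -0.1979  0.1611] jawyaw 32.4 xdir [-0.001  0.    -1.   ] q6 0.65 off [ 0.11  0.02 -7.49] turn -0.6 off-after-turn [ 0.11  0.1  -7.49]
[[-0.001, 0.844, 0.536], [0.0, 0.536, -0.844], [-1.0, -0.0, -0.001]] F [-0.1 -0.6 -0.2] w 0.0852
```

View pics/w1.png

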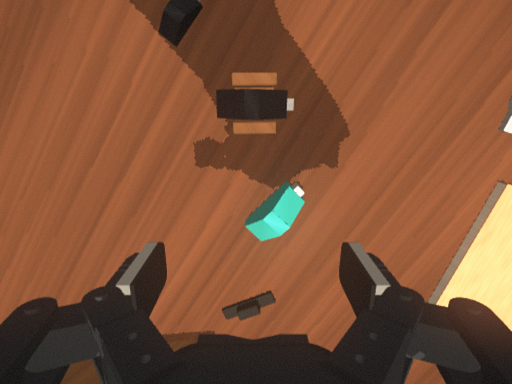

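```bash
python3 - <<'E'
from h import *
crop('w1','c3',200,55,310,145,7)
E
```

```text
(no output)
```

View pics/c3.png

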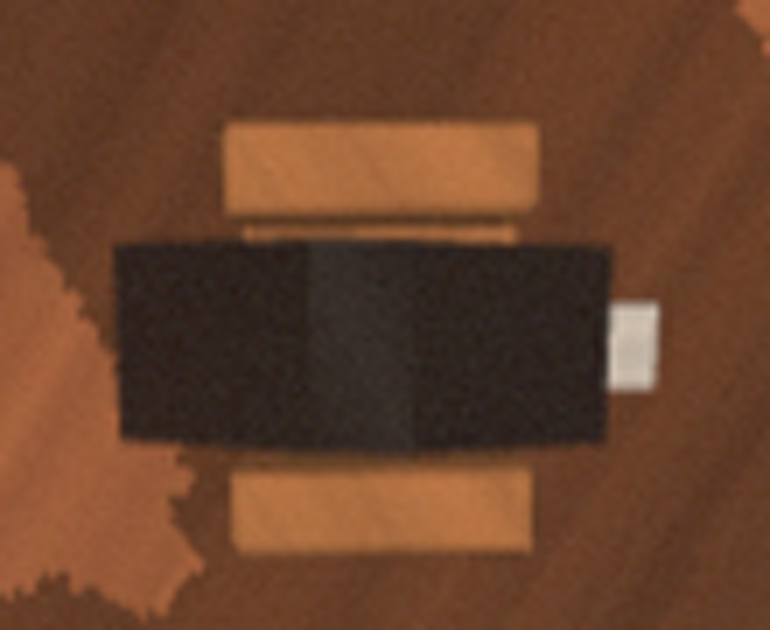

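```bash
python3 - <<'E'
from h import *
f=lambda p,z: ray('w1',(200+p[0]/7-.43,55+p[1]/7-.43),z)[:2]
W=[(224,123),(540,123),(237,552),(530,552)]
w=[f(p,.054) for p in W]; print('rack outer',np.round(w,4),'ctr',np.mean(w,0),'size',np.linalg.norm(w[0]-w[1]),np.linalg.norm(w[0]-w[2]))
d=w[1]-w[0]+w[3]-w[2];print('yaw',np.degrees(np.arctan2(d[1],d[0])))
r=[f(p,.054) for p in [(310,242),(413,242),(310,450),(413,450)]]; print('ridge ctr',np.mean(r,0),np.linalg.norm(r[0]-r[1]),np.linalg.norm(r[0]-r[2]))
e=[f(p,.030) for p in [(115,245),(122,438),(610,250),(605,440)]]; print('ends',np.mean(e,0),np.linalg.norm(e[0]-e[2]),np.linalg.norm(e[1]-e[3]),np.linalg.norm(e[0]-e[1]))
d=e[2]-e[0]+e[3]-e[1];print('yaw',np.degrees(np.arctan2(d[1],d[0])))
n=[f(p,.029) for p in [(658,302),(658,390)]]; print('nose',np.mean(n,0),np.linalg.norm(np.mean(n,0)-np.mean(e,0)))
for z in (.03,.054):pass
plan(list(np.mean(e,0))+[.1],32.4)
E
```

```text
rack outer [[ 0.4638 -0.1271]
 [ 0.4935 -0.1083]
 [ 0.4896 -0.1666]
 [ 0.5187 -0.1481]] ctr [ 0.49139649 -0.13749965] size 0.03514043003595586 0.04714643273572502
yaw 32.38421600875014
ridge ctr [ 0.48956408 -0.13915712] 0.011633871278232191 0.022895152623129664
ends [ 0.48963295 -0.13911495] 0.061342692643573685 0.06140553651583754 0.023262259495048048
yaw 31.99446810519671
nose [ 0.52113798 -0.1194052 ] 0.03716235714946758
t2.60 tcp [ 0.5291 -0.198   0.1613] jawyaw 32.4 xdir [-0.  0. -1.] q6 0.65 off [ 6.13 -0.18 -7.08] turn 0.0 off-after-turn [ 6.13 -0.18 -7.08]
[[-0.0, 0.844, 0.536], [0.0, 0.536, -0.844], [-1.0, -0.0, -0.0]] F [-0.1  0.4  0.2] w 0.085
```

```bash
python3 -m handwheel '{"offset":[[0,0,0],[0,0,0],[0,0,0],[0,0,0]],"turn":[[0,0,0],[0,0,0],[0,0,0],[0,0,0]],"claw":[6.8,6.8,6.8,6.8]}'
python3 - <<'E'
from h import *
cam('wrist','w2')
a=cv2.imread('pics/w1.png')[220:330,60:450];b=cv2.imread('pics/w2.png')[220:330,60:450]
cv2.imwrite('pics/c4.png',cv2.resize(np.vstack([a,b]),None,fx=2,fy=2,interpolation=cv2.INTER_CUBIC))
E
```

```text
time_s: 3.0
tcp_pos: [0.5291, -0.198, 0.1614]
tool_rot: [0.708, 1.571, -0.295]
ft_force: [-0.6, -0.4, -0.5]
grip_width: 0.0681
```

View pics/c4.png

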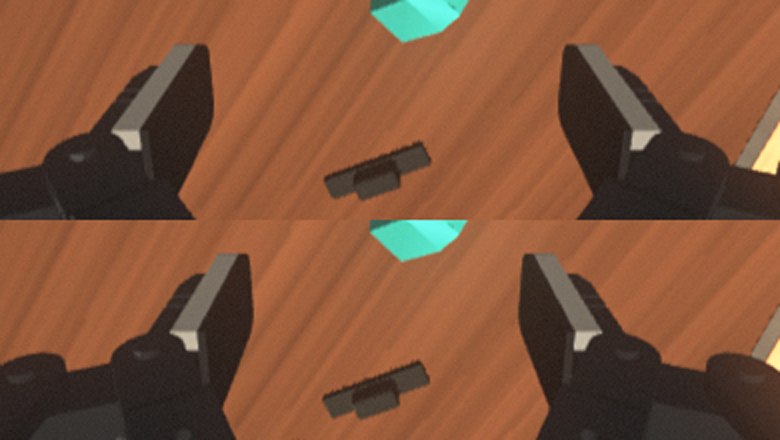

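```bash
python3 - <<'E'
from h import *
c=imaging.camera('wrist'); H=np.array(c['hand_eye']);K=c['intrinsics']
for (u,v,y) in [(163.5,242.5,.0425),(349-8,242.5,-.0425),(184.5,237.5,.034),(321,237.5,-.034), (134,295,.0425),(161,285,.034)]:
    d=H[:3,:3]@np.linalg.solve(K,[u,v,1]);o=H[:3,3]
    for s in (1,-1):
        k=(s*y-o[1])/d[1]
        if k>0: print(u,y*s,o+k*d)
E
```

```text
163.5 -0.0425 [-0.01495542 -0.0425     -0.01005786]
341 0.0425 [-0.01010011  0.0425     -0.00759828]
184.5 -0.034 [-0.0088002  -0.034      -0.00964323]
321 0.034 [-0.00439652  0.034      -0.00750142]
134 -0.0425 [-0.05197992 -0.0425     -0.00836308]
161 -0.034 [-0.04804283 -0.034      -0.00973687]
```

```bash
python3 - <<'E'
from h import *
plan([.4921,-.1375,.009],32.2)
E
```

```text
t3.10 tcp [ 0.5291 -0.198   0.1614] jawyaw 32.5 xdir [ 0. -0. -1.] q6 0.64 off [15.24  0.13 -7.09] turn 0.3 off-after-turn [15.24  0.09 -7.09]
[[0.0, 0.843, 0.538], [-0.0, 0.538, -0.843], [-1.0, 0.0, 0.0]] F [0.2 0.5 0.5] w 0.0681
```

```bash
python3 -m handwheel '{"offset":[[1,0.1,-2.4],[1,0,-2.4],[1,0,-2.29],[2,0,0],[2,0,0],[2,0,0],[1.5,0,0],[0,0,0],[0,0,0]],"turn":[[0.3,0,0],[0,0,0],[0,0,0],[0,0,0],[0,0,0],[0,0,0],[0,0,0],[0,0,0],[0,0,0]],"claw":[8.54,8.54,8.54,8.54,8.54,8.54,8.54,8.54,8.54]}'
python3 - <<'E'
from h import *
plan([.4921,-.1375,.009],32.2); cam('wrist','w3')
E
```

```text
time_s: 4.0
tcp_pos: [0.492, -0.1375, 0.0565]
tool_rot: [-2.455, 1.57, 2.821]
ft_force: [1.1, 0.7, 0.4]
grip_width: 0.0853
t4.00 tcp [ 0.492  -0.1375  0.0565] jawyaw 32.3 xdir [-0.  0. -1.] q6 0.74 off [4.75 0.01 0.  ] turn 0.1 off-after-turn [4.75 0.01 0.  ]
[[-0.0, 0.846, 0.534], [0.0, 0.534, -0.846], [-1.0, -0.0, -0.0]] F [1.1 0.7 0.4] w 0.0853
```

View pics/w3.png

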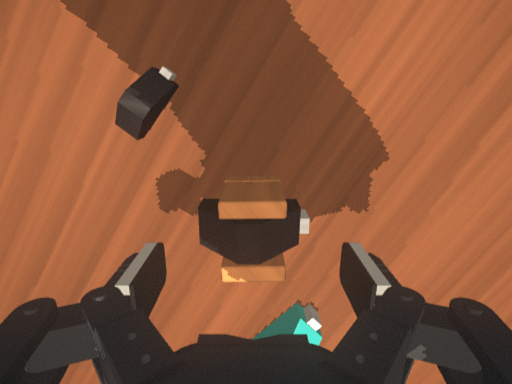

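```bash
python3 -m handwheel '{"offset":[[1.5,0,0],[1.5,0,0],[1.25,0,0],[0.5,0,0],[0,0,0]],"turn":[[0,0,0],[0,0,0],[0,0,0],[0,0,0],[0,0,0]],"claw":[8.54,8.54,8.54,8.54,8.54]}'
python3 -m handwheel '{"offset":[[0,0,0],[0,0,0],[0,0,0],[0,0,0],[0,0,0],[0,0,0],[0,0,0]],"turn":[[0,0,0],[0,0,0],[0,0,0],[0,0,0],[0,0,0],[0,0,0],[0,0,0]],"claw":[6.0,6,6,6,6,6,6]}'
python3 -m handwheel '{"offset":[[-0.5,0,0],[-0.5,0,0],[-1,0,0],[-1,0,0],[-1,0,0],[-1.5,0,0],[-1.5,0,0],[0,0,0],[0,0,0]],"turn":[[0,0,0],[0,0,0],[0,0,0],[0,0,0],[0,0,0],[0,0,0],[0,0,0],[0,0,0],[0,0,0]],"claw":[6,6,6,6,6,6,6,6,6]}'
python3 - <<'E'
from h import *
plan([.47,.02,.06],32.2); cam('wrist','w4')
E
```

```text
time_s: 4.55
tcp_pos: [0.4917, -0.1375, 0.0085]
tool_rot: [-2.418, 1.57, 2.858]
ft_force: [1.3, 0.9, -0.1]
grip_width: 0.0853
time_s: 5.25
tcp_pos: [0.4926, -0.1378, 0.0101]
tool_rot: [0.653, 1.569, -0.355]
ft_force: [-2.5, -0.0, 5.4]
grip_width: 0.066
time_s: 6.15
tcp_pos: [0.4923, -0.1376, 0.0793]
tool_rot: [0.755, 1.569, -0.252]
ft_force: [0.3, 0.2, -3.1]
grip_width: 0.0664
t6.15 tcp [ 0.4923 -0.1376  0.0793] jawyaw 32.3 xdir [ 0.001 -0.    -1.   ] q6 0.74 off [  1.92   6.52 -14.52] turn 0.1 off-after-turn [  1.92   6.51 -14.53]
[[0.001, 0.846, 0.534], [-0.0, 0.534, -0.846], [-1.0, 0.001, 0.001]] F [ 0.3  0.2 -3.1] w 0.0664
```

View pics/w4.png

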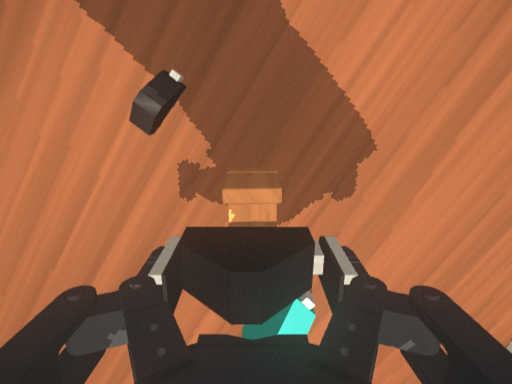

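```bash
python3 -m handwheel '{"offset":[[0,0.85,-1.81],[0,0.85,-1.81],[0,0.85,-1.81],[0,0.85,-1.81],[0,0.85,-1.81],[0,0.85,-1.81],[0,0.85,-1.81],[0,0.57,-1.83],[0,0,0],[0,0,0]],"turn":[[0,0,0],[0,0,0],[0,0,0],[0,0,0],[0,0,0],[0,0,0],[0,0,0],[0,0,0],[0,0,0],[0,0,0]],"claw":[6,6,6,6,6,6,6,6,6,6]}'
python3 -m handwheel '{"offset":[[2,0,0],[2,0,0],[1.5,0,0],[1,0,0],[0.5,0,0],[0.5,0,0],[0,0,0],[0,0,0]],"turn":[[0,0,0],[0,0,0],[0,0,0],[0,0,0],[0,0,0],[0,0,0],[0,0,0],[0,0,0]],"claw":[6,6,6,6,6,6,6,6]}'
python3 - <<'E'
from h import *
plan([.47,.02,-.0025],32.2); cam('side','s1')
crop('s1','c5',130,130,330,280,4)
E
```

```text
time_s: 7.2
tcp_pos: [0.4692, 0.0199, 0.0781]
tool_rot: [-1.736, 1.569, -2.743]
ft_force: [0.2, 0.0, -2.4]
grip_width: 0.0661
time_s: 8.0
tcp_pos: [0.4702, 0.0198, 0.0042]
tool_rot: [1.001, 1.57, -0.007]
ft_force: [-0.6, -0.4, -1.6]
grip_width: 0.0661
t8.00 tcp [0.4702 0.0198 0.0042] jawyaw 32.3 xdir [ 0.001 -0.    -1.   ] q6 1.05 off [ 0.67 -0.01 -0.02] turn 0.1 off-after-turn [ 0.67 -0.01 -0.02]
[[0.001, 0.846, 0.534], [-0.0, 0.534, -0.846], [-1.0, 0.001, 0.0]] F [-0.6 -0.4 -1.6] w 0.0661
```

View pics/c5.png

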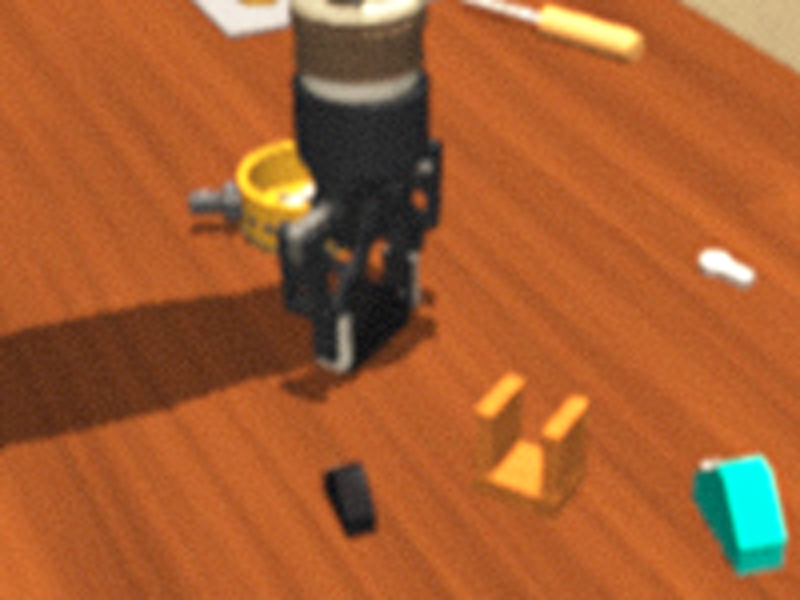

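Still ~6 mm up, as calculated. Lower in small steps until contact.

```bash
python3 -m handwheel '{"offset":[[0.25,0,0],[0.2,0,0],[0,0,0]],"turn":[[0,0,0],[0,0,0],[0,0,0]],"claw":[6,6,6]}'
python3 -m handwheel '{"offset":[[0.1,0,0],[0,0,0]],"turn":[[0,0,0],[0,0,0]],"claw":[6,6]}'
python3 -m handwheel '{"offset":[[0.1,0,0],[0,0,0]],"turn":[[0,0,0],[0,0,0]],"claw":[6,6]}'
```

```text
time_s: 8.35
tcp_pos: [0.4695, 0.0199, -0.0008]
tool_rot: [-1.994, 1.571, -3.001]
ft_force: [0.3, -0.3, -2.2]
grip_width: 0.0661
time_s: 8.55
tcp_pos: [0.4698, 0.0199, -0.0017]
tool_rot: [1.243, 1.571, 0.235]
ft_force: [-0.0, -0.3, -0.7]
grip_width: 0.0658
time_s: 8.75
tcp_pos: [0.4698, 0.0199, -0.0019]
tool_rot: [1.187, 1.57, 0.179]
ft_force: [-2.1, -1.2, 6.2]
grip_width: 0.0663
```

```bash
python3 -m handwheel '{"offset":[[0,0,0],[0,0,0],[0,0,0],[0,0,0],[0,0,0]],"turn":[[0,0,0],[0,0,0],[0,0,0],[0,0,0],[0,0,0]],"claw":[7.2,8,8.54,8.54,8.54]}'
python3 -m handwheel '{"offset":[[-1,0,0],[-2,0,0],[-2,0,0],[-2,0,0],[-2,0,0],[-2,0,0],[-1,0,4],[0,0,3.4],[0,0,0],[0,0,0]],"turn":[[0,0,0],[0,0,0],[0,0,0],[0,0,0],[0,0,0],[0,0,0],[0,0,0],[0,0,0],[0,0,0],[0,0,0]],"claw":[8.54,8.54,8.54,8.54,8.54,8.54,8.54,8.54,8.54,8.54]}'
python3 - <<'E'
from h import *
plan([.47,.02,.1],122.2); cam('wrist','w5')
E
```

```text
time_s: 9.25
tcp_pos: [0.4698, 0.0199, -0.0028]
tool_rot: [-2.312, 1.571, 2.964]
ft_force: [0.6, 0.4, 0.2]
grip_width: 0.0854
time_s: 10.25
tcp_pos: [0.5091, -0.0431, 0.1176]
tool_rot: [3.052, 1.57, 2.042]
ft_force: [-1.0, 0.5, -0.0]
grip_width: 0.0853
t10.25 tcp [ 0.5091 -0.0431  0.1176] jawyaw 32.2 xdir [-0.  0. -1.] q6 0.92 off [ 1.77  0.05 -7.42] turn 90.0 off-after-turn [ 1.77 -7.42 -0.05]
[[-0.0, 0.846, 0.532], [0.0, 0.532, -0.846], [-1.0, 0.0, -0.0]] F [-1.   0.5 -0. ] w 0.0853
```

View pics/w5.png

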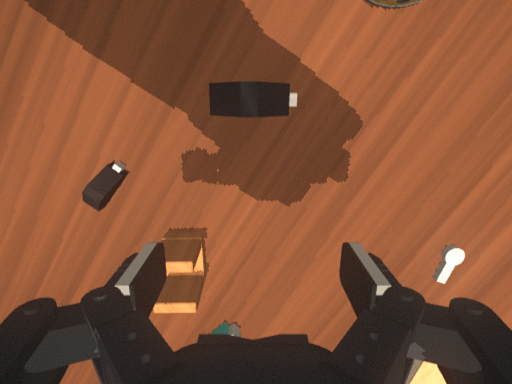

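```bash
python3 - <<'E'
from h import *
crop('w5','c6',195,70,305,130,7)
plan([.4993+.0395,.1737-.0625,.12])
E
```

```text
t10.30 tcp [ 0.5085 -0.0425  0.1173] jawyaw 32.2 xdir [-0.001  0.    -1.   ] q6 0.92 off [ -0.26  10.76 -11.39]
[[-0.001, 0.846, 0.533], [0.0, 0.533, -0.846], [-1.0, -0.001, -0.001]] F [ 0.   1.1 -0.4] w 0.0852
```

View pics/c6.png

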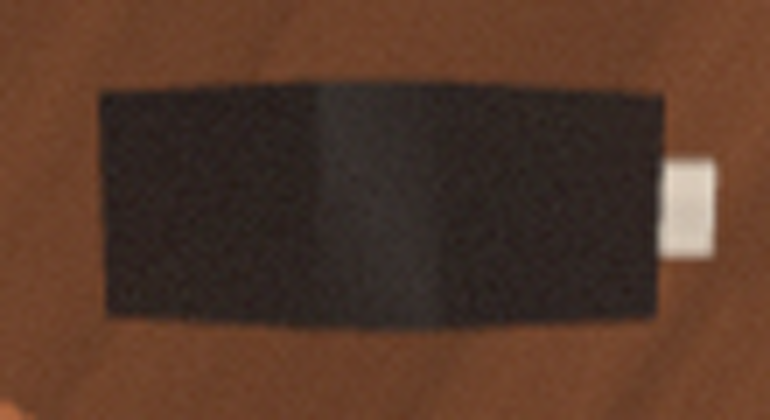

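```bash
python3 - <<'E'
from h import *
f=lambda p,z: ray('w5',(195+p[0]/7-.43,70+p[1]/7-.43),z)[:2]
r=[f(p,.042) for p in [(317,82),(436,82),(319,327),(436,327)]]; print('ridge ctr',np.mean(r,0),np.linalg.norm(r[0]-r[1]),np.linalg.norm(r[0]-r[2]))
e=[f(p,.018) for p in [(100,93),(106,317),(664,97),(656,317)]]; print('ends',np.mean(e,0),np.linalg.norm(e[0]-e[2]),np.linalg.norm(e[0]-e[1]))
d=e[2]-e[0]+e[3]-e[1];print('yaw',np.degrees(np.arctan2(d[1],d[0])))
n=[f(p,.017) for p in [(717,158),(715,258)]]; print('nose',np.mean(n,0),np.mean(n,0)-np.mean(e,0))
E
python3 -m handwheel '{"offset":[[0,1.35,-1.42],[0,1.35,-1.42],[0,1.35,-1.42],[0,1.35,-1.42],[0,1.35,-1.42],[0,1.35,-1.42],[0,1.35,-1.42],[0,1.35,-1.42],[0,0,0],[0,0,0]],"turn":[[0,0,0],[0,0,0],[0,0,0],[0,0,0],[0,0,0],[0,0,0],[0,0,0],[0,0,0],[0,0,0],[0,0,0]],"claw":[8.54,8.54,8.54,8.54,8.54,8.54,8.54,8.54,8.54,8.54]}'
python3 - <<'E'
from h import *
cam('wrist','w6'); crop('w6','c7',180,20,310,150,6)
E
```

```text
ridge ctr [0.46639271 0.01814651] 0.011659544802059761 0.023335705174303053
ends [0.46660252 0.01815595] 0.06145721020634879 0.023692238622207228
yaw 31.980097705195227
nose [0.49807661 0.03786748] [0.03147409 0.01971153]
time_s: 11.3
tcp_pos: [0.5388, 0.1118, 0.1171]
tool_rot: [-1.724, 1.569, -2.729]
ft_force: [-1.2, -1.0, 1.1]
grip_width: 0.0854
```

View pics/w6.png

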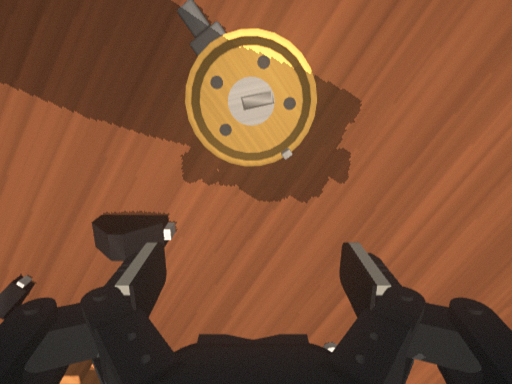

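View pics/c7.png

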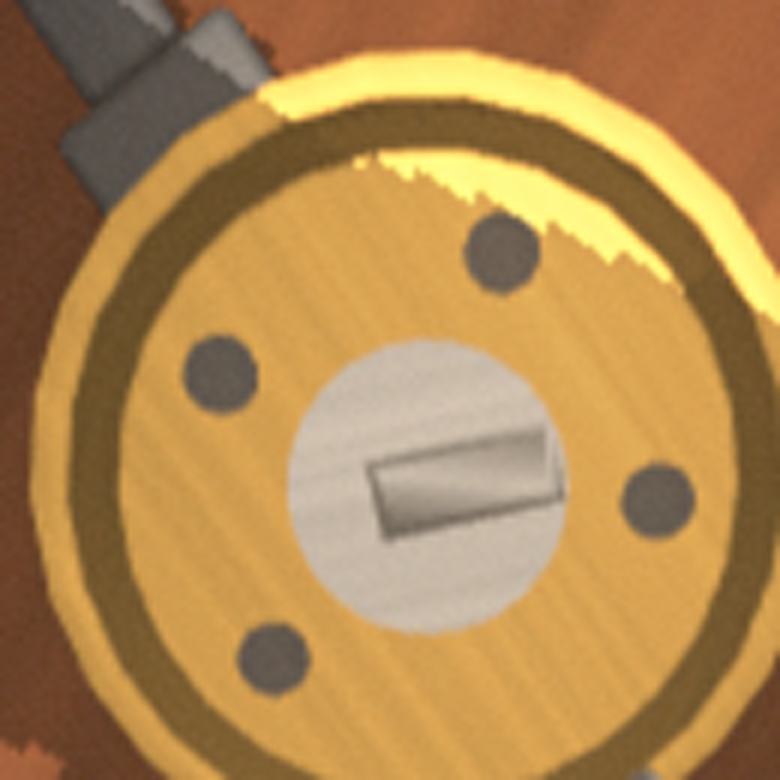

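```bash
python3 - <<'E'
from h import *
f=lambda p,z: ray('w6',(180+p[0]/6-.42,20+p[1]/6-.42),z)[:2]
h=[f(p,.014) for p in [(287,487),(567,487),(427,340),(427,633)]]; c=np.mean(h,0); print('hub',np.mean(h[:2],0),np.mean(h[2:],0),c,np.linalg.norm(h[0]-h[1]),np.linalg.norm(h[2]-h[3]))
for z in (.026,.021):
    k=[f(p,z) for p in [(370,463),(545,430),(560,498),(387,540)]]
    d=k[1]-k[0]+k[2]-k[3]; print('key',z,np.mean(k,0),np.linalg.norm(d)/2,np.degrees(np.arctan2(d[1],d[0])), np.linalg.norm(k[0]-k[3]))
# rim by color
i=cv2.imread('pics/w6.png')[20:175,175:325]; hsv=cv2.cvtColor(i,cv2.COLOR_BGR2HSV)
crop('w6','c8',260,130,320,180,10)
E
```

```text
hub [0.49760167 0.17250738] [0.49779415 0.17220689] [0.49769791 0.17235714] 0.03669405920240257 0.036798656779351915
key 0.026 [0.50142009 0.17555871] 0.022108000121609957 44.06990329183645 0.009457734695311346
key 0.021 [0.50148272 0.17558302] 0.02258217628589486 44.06990329183645 0.009660585805134906
```

View pics/c8.png

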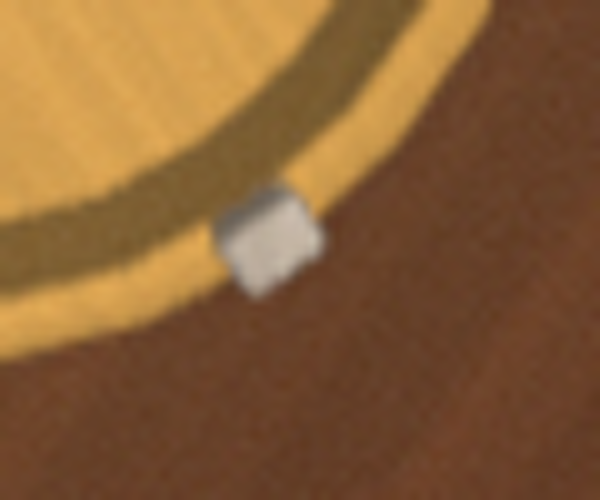

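```bash
python3 - <<'E'
from h import *
c=np.array([.4977,.1724])
for p in [(273,247),(270,245)]:
    P=ray('w6',(260+p[0]/10-.45,130+p[1]/10-.45),.048)[:2]; d=P-c; print(P,np.linalg.norm(d),np.degrees(np.arctan2(d[1],d[0])))
# check overlay of model
def pr(x): return np.array(proj('w6',x))
i=cv2.resize(cv2.imread('pics/w6.png')[20:150,180:310],None,fx=6,fy=6,interpolation=cv2.INTER_CUBIC)
def toc(X): return tuple(np.int32((pr(X)-[180,20]+.42)*6))
for yaw,col in ((44,(0,0,255)),):
    y=np.radians(yaw);R2=np.array([[np.cos(y),-np.sin(y)],[np.sin(y),np.cos(y)]])
    for z in (.014,.021):
        q=[toc(list(c+R2@np.array(v))+[z]) for v in [(-.007,-.005),(.017,-.005),(.017,.005),(-.007,.005)]]
        for a in range(4): cv2.line(i,q[a],q[(a+1)%4],col,1)
for r,z in ((.042,.04),(.047,.04),(.042,.008),(.0185,.014)):
    q=np.array([toc(list(c+r*np.array([np.cos(t),np.sin(t)]))+[z]) for t in np.linspace(0,6.28,80)]); cv2.polylines(i,[q],True,(255,0,0),1)
cv2.imwrite('pics/o1.png',i)
E
```

```text
[0.53897044 0.1556722 ] 0.04453165939736167 -22.063780264500597
[0.53870895 0.15567646] 0.04428781563944216 -22.185748148892944
```

View pics/o1.png

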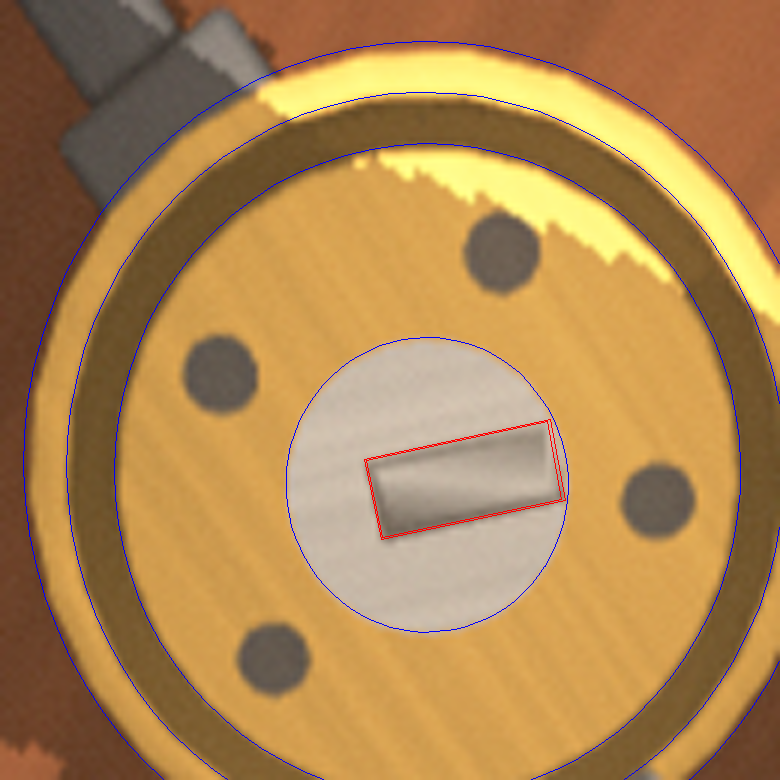

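```bash
python3 - <<'E'
from h import *
plan([.467,.0182,.11],32.1)
E
```

```text
t11.35 tcp [0.5389 0.1112 0.1171] jawyaw 32.3 xdir [-0.001 -0.001 -1.   ] q6 1.21 off [  0.72 -11.05   4.02] turn 0.2 off-after-turn [  0.72 -11.03   4.06]
[[-0.001, 0.845, 0.535], [-0.001, 0.535, -0.845], [-1.0, -0.001, -0.0]] F [-0.2 -0.4 -0. ] w 0.0849
```

```bash
python3 -m handwheel '{"offset":[[0,-1.84,0.67],[0,-1.84,0.67],[0,-1.84,0.67],[0,-1.84,0.67],[0,-1.84,0.67],[0,-1.84,0.67]],"turn":[[0,0,0],[0,0,0],[0,0,0],[0,0,0],[0,0,0],[0,0,0]],"claw":[7,6,5,5,5,5]}'
python3 -m handwheel '{"offset":[[0.2,0,0],[0.2,0,0],[0,0,0],[0,0,0],[0,0,0],[0,0,0],[0,0,0],[0,0,0],[0,0,0],[0,0,0],[0,0,0],[0,0,0]],"turn":[[-8.2,0,0],[-8.2,0,0],[-8.2,0,0],[-8.2,0,0],[-8.2,0,0],[-8.2,0,0],[-8.2,0,0],[-8.2,0,0],[-8.2,0,0],[-8.2,0,0],[-8.2,0,0],[0,0,0]],"claw":[5,5,5,5,5,5,5,5,5,5,5,5]}'
python3 - <<'E'
from h import *
plan([.467,.0182,.010],122)
cam('wrist','w7')
E
```

```text
time_s: 11.95
tcp_pos: [0.4668, 0.0168, 0.1173]
tool_rot: [-1.701, 1.57, -2.71]
ft_force: [0.9, -0.5, 0.8]
grip_width: 0.0498
time_s: 13.15
tcp_pos: [0.4673, 0.0174, 0.1133]
tool_rot: [2.994, 1.57, -2.724]
ft_force: [-0.1, 0.6, -0.5]
grip_width: 0.05
t13.15 tcp [0.4673 0.0174 0.1133] jawyaw 122.4 xdir [-0. -0. -1.] q6 -0.53 off [10.33  0.09  0.02] turn 0.4 off-after-turn [10.33  0.09  0.02]
[[-0.0, -0.535, 0.845], [-0.0, 0.845, 0.535], [-1.0, 0.0, -0.001]] F [-0.1  0.6 -0.5] w 0.05
```

View pics/w7.png

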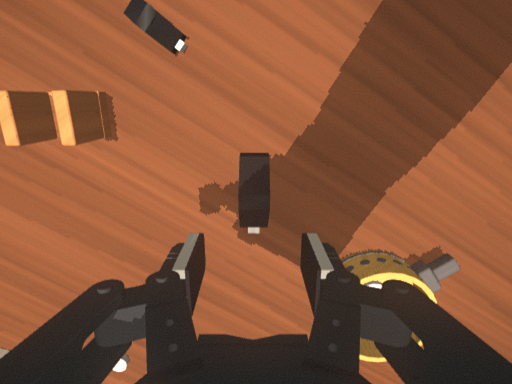

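```bash
python3 -m handwheel '{"offset":[[2,0.09,0],[2,0,0],[2,0,0],[2,0,0],[1,0,0],[1,0,0],[0.33,0,0],[0,0,0]],"turn":[[0.4,0,0],[0,0,0],[0,0,0],[0,0,0],[0,0,0],[0,0,0],[0,0,0],[0,0,0]],"claw":[5,5,5,5,5,5,5,5]}'
python3 -m handwheel '{"offset":[[0,0,0],[0,0,0],[0,0,0],[0,0,0],[0,0,0],[0,0,0],[0,0,0]],"turn":[[0,0,0],[0,0,0],[0,0,0],[0,0,0],[0,0,0],[0,0,0],[0,0,0]],"claw":[4,3,2,2,2,2,2]}'
python3 - <<'E'
from h import *
plan([.467,.0182,.010],122)
E
```

```text
time_s: 14.0
tcp_pos: [0.4675, 0.0188, 0.0099]
tool_rot: [2.702, 1.571, -3.022]
ft_force: [0.0, 1.1, 0.0]
grip_width: 0.0499
time_s: 14.7
tcp_pos: [0.4683, 0.0189, 0.0108]
tool_rot: [-0.47, 1.569, 0.09]
ft_force: [-0.8, -0.2, 6.4]
grip_width: 0.0229
t14.70 tcp [0.4683 0.0189 0.0108] jawyaw 122.1 xdir [ 0.002  0.    -1.   ] q6 -0.52 off [ 0.08  0.01 -0.15] turn 0.1 off-after-turn [ 0.08  0.01 -0.15]
[[0.002, -0.531, 0.848], [0.0, 0.848, 0.531], [-1.0, -0.001, 0.002]] F [-0.8 -0.2  6.4] w 0.0229
```

```bash
python3 -m handwheel '{"offset":[[-1,0,0],[-1,0,0],[-2,0,0],[-2,0,0],[-2,0,0],[-2,0,0],[0,0,0],[0,0,0]],"turn":[[0,0,0],[0,0,0],[0,0,0],[0,0,0],[0,0,0],[0,0,0],[0,0,0],[0,0,0]],"claw":[2,2,2,2,2,2,2,2]}'
python3 - <<'E'
from h import *
plan([.4977,.1724,.080],134)
cam('wrist','w8');crop('w8','c9',180,180,320,360,4)
E
```

```text
time_s: 15.5
tcp_pos: [0.4676, 0.0188, 0.1102]
tool_rot: [-0.566, 1.57, -0.007]
ft_force: [-0.1, 0.3, -2.2]
grip_width: 0.0233
t15.50 tcp [0.4676 0.0188 0.1102] jawyaw 122.1 xdir [ 0.001 -0.    -1.   ] q6 -0.52 off [ 3.02 11.42 10.7 ] turn -11.9 off-after-turn [ 3.02  8.96 12.83]
[[0.001, -0.531, 0.848], [-0.0, 0.848, 0.531], [-1.0, -0.0, 0.001]] F [-0.1  0.3 -2.2] w 0.0233
```

View pics/c9.png

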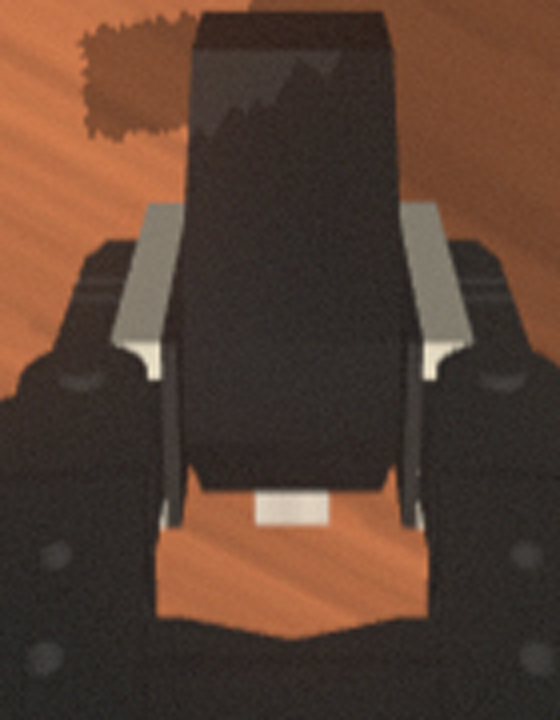

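```bash
python3 - <<'E'
from h import *
f=lambda p,z: ray('w8',(180+p[0]/4-.37,180+p[1]/4-.37),z)
s=state();r=R();o=np.array(s['tcp_pos']);u=o[2]-.0105
for n,p,h in [('tail top',(292.5,50),.018),('tailbot',(293,12),0),('nose tip',(292,525),.017),('tail L',(192,50),.018),('tail R',(393,50),.018)]:
    print(n,np.round(r.T@(f(p,u+h)-o)*1000,2))
E
```

```text
tail top [ -7.47  -0.13 -32.21]
tailbot [ 10.53  -0.06 -31.86]
nose tip [-6.53 -0.18 35.85]
tail L [ -7.48 -12.05 -32.21]
tail R [ -7.46  11.8  -32.2 ]
```

```bash
python3 -m handwheel '{"offset":[[0,0,0],[0,0,0],[0,0,0]],"turn":[[-6,0,0],[-5.8,0,0],[0,0,0]],"claw":[2,2,2]}'
python3 - <<'E'
from h import *
plan([.4985,.1732,.080],133.9)
E
```

```text
time_s: 15.85
tcp_pos: [0.4663, 0.0188, 0.1086]
tool_rot: [2.405, 1.568, -3.113]
ft_force: [0.4, -0.2, -1.8]
grip_width: 0.0231
t15.85 tcp [0.4663 0.0188 0.1086] jawyaw 133.9 xdir [-0.003 -0.    -1.   ] q6 -0.72 off [ 2.85  8.9  13.02] turn -0.0 off-after-turn [ 2.85  8.89 13.03]
[[-0.003, -0.693, 0.721], [-0.0, 0.721, 0.693], [-1.0, 0.002, -0.002]] F [ 0.4 -0.2 -1.8] w 0.0231
```

```bash
python3 -m handwheel '{"offset":[[0,1.12,1.63],[0,1.12,1.63],[0,1.12,1.63],[0,1.12,1.63],[0,1.12,1.63],[0,1.12,1.63],[0,1.12,1.63],[0,1.06,1.6],[1,0,0],[1,0,0],[0.8,0,0],[0,0,0]],"turn":[[0,0,0],[0,0,0],[0,0,0],[0,0,0],[0,0,0],[0,0,0],[0,0,0],[0,0,0],[0,0,0],[0,0,0],[0,0,0],[0,0,0]],"claw":[2,2,2,2,2,2,2,2,2,2,2,2]}'
python3 - <<'E'
from h import *
plan([.4985,.1732,.045],133.9)
cam('wrist','w9');cam('side','s2');crop('s2','c10',140,110,260,230,5);plan([.4985,.1732,.045],133.9)
E
```

```text
time_s: 17.05
tcp_pos: [0.4978, 0.1718, 0.0798]
tool_rot: [2.751, 1.566, -2.769]
ft_force: [0.2, -1.0, -1.9]
grip_width: 0.0232
t17.05 tcp [0.4978 0.1718 0.0798] jawyaw 133.8 xdir [-0.005 -0.002 -1.   ] q6 -0.43 off [3.47 0.05 0.17] turn -0.1 off-after-turn [3.47 0.05 0.17]
[[-0.005, -0.692, 0.722], [-0.002, 0.722, 0.692], [-1.0, 0.002, -0.005]] F [ 0.2 -1.  -1.9] w 0.0232
t17.15 tcp [0.4992 0.1723 0.0814] jawyaw 133.8 xdir [-0.001 -0.001 -1.   ] q6 -0.43 off [3.64 0.11 0.02] turn -0.1 off-after-turn [3.64 0.11 0.02]
[[-0.001, -0.692, 0.722], [-0.001, 0.722, 0.692], [-1.0, 0.001, -0.001]] F [ 0.3 -0.5 -2. ] w 0.0231
```

View pics/w9.png

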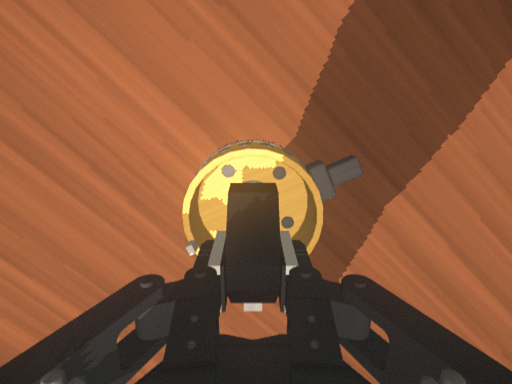

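View pics/c10.png

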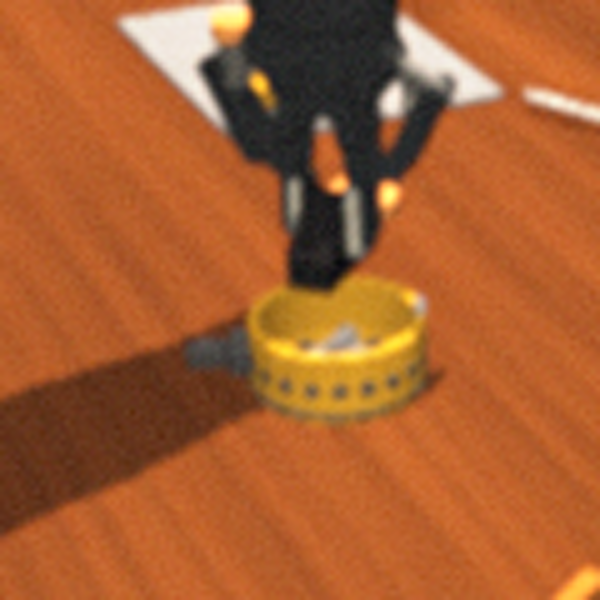

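```bash
python3 - <<'E'
from h import *
i=cv2.resize(cv2.imread('pics/w9.png')[130:320,170:370],None,fx=4,fy=4,interpolation=cv2.INTER_CUBIC)
toc=lambda X: tuple(np.int32((np.array(proj('w9',X))-[170,130]+.4)*4))
c=np.array([.4977,.1724])
for r,z in ((.042,.04),(.047,.04),(.042,.008),(.0185,.014)):
    q=np.array([toc(list(c+r*np.array([np.cos(t),np.sin(t)]))+[z]) for t in np.linspace(0,6.28,80)]); cv2.polylines(i,[q],True,(255,0,0),1)
t=np.radians(-22)
cv2.circle(i,toc(list(c+.0445*np.array([np.cos(t),np.sin(t)]))+[.048]),3,(0,0,255),1)
cv2.imwrite('pics/o2.png',i)
E
```

```text
(no output)
```

View pics/o2.png

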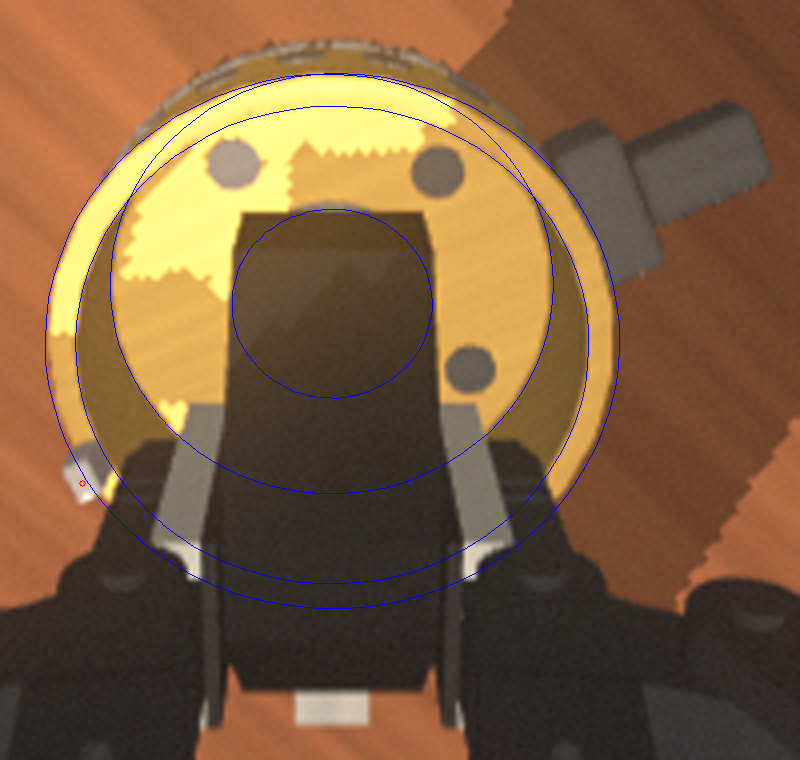

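```bash
python3 -m handwheel '{"offset":[[1,0.08,0.03],[1,0,0],[1,0,0],[0.5,0,0],[0,0,0]],"turn":[[0,0,0],[0,0,0],[0,0,0],[0,0,0],[0,0,0]],"claw":[2,2,2,2,2]}'
python3 - <<'E'
from h import *
for k in range(3):
    plan([.4985,.1732,.0245],133.9); imaging.camera('wrist')
E
```

```text
time_s: 17.65
tcp_pos: [0.4983, 0.1736, 0.0457]
tool_rot: [2.722, 1.568, -2.796]
ft_force: [0.1, 0.4, -1.1]
grip_width: 0.0234
t17.65 tcp [0.4983 0.1736 0.0457] jawyaw 133.9 xdir [-0.002 -0.001 -1.   ] q6 -0.43 off [ 2.12 -0.05 -0.01] turn -0.0 off-after-turn [ 2.12 -0.05 -0.01]
[[-0.002, -0.693, 0.721], [-0.001, 0.721, 0.693], [-1.0, 0.001, -0.002]] F [ 0.1  0.4 -1.1] w 0.0234
t17.70 tcp [0.4989 0.1738 0.0464] jawyaw 133.9 xdir [-0.001 -0.    -1.   ] q6 -0.43 off [ 2.19 -0.02 -0.07] turn -0.0 off-after-turn [ 2.19 -0.02 -0.07]
[[-0.001, -0.693, 0.721], [-0.0, 0.721, 0.693], [-1.0, 0.001, -0.001]] F [-0.5  0.5 -1.5] w 0.0234
t17.75 tcp [0.4993 0.174  0.0469] jawyaw 133.9 xdir [-0. -0. -1.] q6 -0.43 off [ 2.24 -0.   -0.11] turn -0.0 off-after-turn [ 2.24 -0.   -0.11]
[[-0.0, -0.693, 0.721], [-0.0, 0.721, 0.693], [-1.0, 0.0, -0.0]] F [-0.3  0.3 -1.5] w 0.0234
```

```bash
python3 -m handwheel '{"offset":[[0.5,0,-0.1],[0.5,0,0],[0,0,0],[0.2,0,0],[0.2,0,0],[0,0,0]],"turn":[[0,0,0],[0,0,0],[0,0,0],[0,0,0],[0,0,0],[0,0,0]],"claw":[2,2,2,2,2,2]}'
python3 - <<'E'
from h import *
plan([.4985,.1732,.0245],133.9)
E
```

```text
time_s: 18.4
tcp_pos: [0.4984, 0.1732, 0.0327]
tool_rot: [2.659, 1.57, -2.859]
ft_force: [0.4, -0.3, -1.7]
grip_width: 0.0228
t18.40 tcp [0.4984 0.1732 0.0327] jawyaw 133.9 xdir [-0. -0. -1.] q6 -0.43 off [ 0.82 -0.    0.  ] turn -0.0 off-after-turn [ 0.82 -0.    0.  ]
[[-0.0, -0.693, 0.721], [-0.0, 0.721, 0.693], [-1.0, 0.0, -0.0]] F [ 0.4 -0.3 -1.7] w 0.0228
```

Underside is now at ~22 mm, below the key top (26 mm), with no contact force: it is entering. Continue.

```bash
python3 -m handwheel '{"offset":[[0.2,0,0],[0.2,0,0],[0,0,0],[0.2,0,0],[0,0,0]],"turn":[[0,0,0],[0,0,0],[0,0,0],[0,0,0],[0,0,0]],"claw":[2,2,2,2,2]}'
python3 -m handwheel '{"offset":[[0.1,0,0],[0,0,0]],"turn":[[0,0,0],[0,0,0]],"claw":[2,2]}'
python3 -m handwheel '{"offset":[[0.1,0,0],[0,0,0]],"turn":[[0,0,0],[0,0,0]],"claw":[2,2]}'
python3 -m handwheel '{"offset":[[0.1,0,0],[0,0,0]],"turn":[[0,0,0],[0,0,0]],"claw":[2,2]}'
```

```text
time_s: 18.9
tcp_pos: [0.4985, 0.1732, 0.0268]
tool_rot: [2.726, 1.57, -2.792]
ft_force: [0.2, 0.3, -2.6]
grip_width: 0.0227
time_s: 19.1
tcp_pos: [0.4986, 0.1733, 0.0259]
tool_rot: [2.622, 1.571, -2.895]
ft_force: [0.0, -0.1, -1.6]
grip_width: 0.0231
time_s: 19.3
tcp_pos: [0.4986, 0.1732, 0.0249]
tool_rot: [2.958, 1.571, -2.56]
ft_force: [0.3, -0.3, -2.5]
grip_width: 0.0233
time_s: 19.5
tcp_pos: [0.4986, 0.1733, 0.0248]
tool_rot: [-0.387, 1.57, 0.378]
ft_force: [-1.5, -1.6, 5.5]
grip_width: 0.0232
```

```bash
python3 -m handwheel '{"offset":[[-0.05,-0.01,0],[0,-0.01,0],[0,-0.01,0],[0,-0.01,0],[0,-0.01,0],[0,-0.01,0],[0,0,0]],"turn":[[5.5,0,0],[5.5,0,0],[5.5,0,0],[5.5,0,0],[5.5,0,0],[5.5,0,0],[0,0,0]],"claw":[2,2,2,2,2,2,2]}'
python3 - <<'E'
from h import *
a=np.radians(-22)
plan([.4977+.0011*np.cos(a),.1724+.0011*np.sin(a),.0245],68); print(np.round(state()['ft_torque'],2))
E
```

```text
time_s: 20.2
tcp_pos: [0.4991, 0.1732, 0.0248]
tool_rot: [0.915, 1.57, 1.105]
ft_force: [-1.0, 0.8, 0.7]
grip_width: 0.0231
t20.20 tcp [0.4991 0.1732 0.0248] jawyaw 100.9 xdir [ 0.     0.001 -1.   ] q6 0.14 off [ 0.03 -0.11 -0.06] turn 32.9 off-after-turn [ 0.03 -0.13  0.01]
[[0.0, -0.189, 0.982], [0.001, 0.982, 0.189], [-1.0, 0.001, 0.001]] F [-1.   0.8  0.7] w 0.0231
[ 0.29  0.22 -0.01]
```

```bash
python3 -m handwheel '{"offset":[[0,-0.02,0],[0,-0.02,0],[0,-0.02,0],[0,-0.02,0],[0,-0.02,0],[0,-0.02,0],[0,0,0]],"turn":[[5.5,0,0],[5.5,0,0],[5.5,0,0],[5.5,0,0],[5.5,0,0],[5.5,0,0],[0,0,0]],"claw":[2,2,2,2,2,2,2]}'
python3 - <<'E'
from h import *
a=np.radians(-22)
plan([.4977+.0011*np.cos(a),.1724+.0011*np.sin(a),.0245],68); print(np.round(state()['ft_torque'],2))
cam('wrist','w10');cam('top','t2');crop('w10','c11',150,130,360,350,3);crop('t2','c12',150,180,215,245,9)
E
```

```text
time_s: 20.9
tcp_pos: [0.4994, 0.1726, 0.0248]
tool_rot: [1.495, 1.568, 1.111]
ft_force: [0.5, 3.4, -0.2]
grip_width: 0.0229
t20.90 tcp [0.4994 0.1726 0.0248] jawyaw 68.0 xdir [ 0.001  0.002 -1.   ] q6 0.72 off [ 0.03 -0.09 -0.04] turn 0.0 off-after-turn [ 0.03 -0.09 -0.04]
[[0.001, 0.374, 0.927], [0.002, 0.927, -0.374], [-1.0, 0.002, 0.0]] F [ 0.5  3.4 -0.2] w 0.0229
[0.75 0.02 0.04]
```

View pics/c11.png

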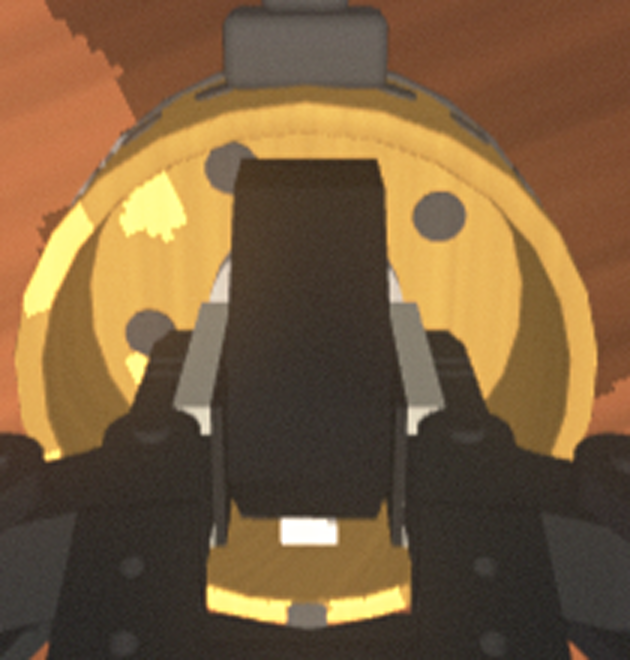

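View pics/c12.png

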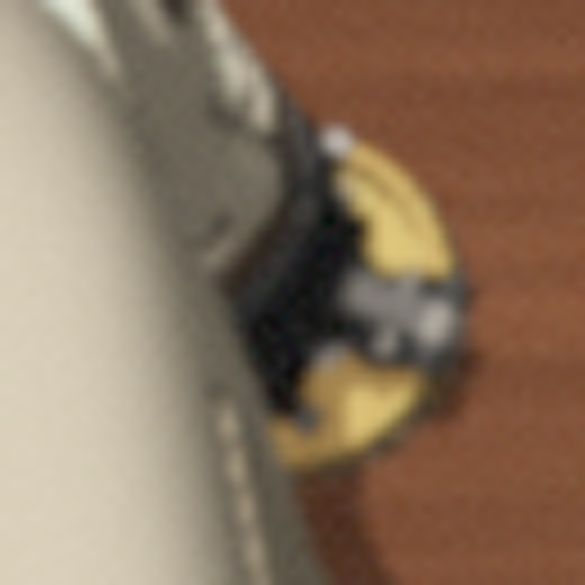

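```bash
python3 -m handwheel '{"offset":[[0,0.04,0],[0,0,0]],"turn":[[0,0,0],[0,0,0]],"claw":[2,2]}'
python3 -m handwheel '{"offset":[[0,0,0],[0,0,0],[0,0,0],[0,0,0],[0,0,0]],"turn":[[0,0,0],[0,0,0],[0,0,0],[0,0,0],[0,0,0]],"claw":[2.6,3,3.4,3.4,3.4]}'
python3 -m handwheel '{"offset":[[-1,0,0],[-1,0,0],[-2,0,0],[-2,0,0],[-2,0,0],[-2,0,0],[0,0,2.5],[0,0,2.5],[0,0,2],[0,0,0],[0,0,0]],"turn":[[0,0,0],[0,0,0],[0,0,0],[0,0,0],[0,0,0],[0,0,0],[0,0,0],[0,0,0],[0,0,0],[0,0,0],[0,0,0]],"claw":[3.4,3.4,3.4,3.4,3.4,3.4,3.4,3.4,3.4,3.4,3.4]}'
python3 - <<'E'
from h import *
plan([.5,.17,.12]);cam('wrist','w11');crop('w11','c13',180,20,320,170,5)
E
```

```text
time_s: 21.2
tcp_pos: [0.4994, 0.1726, 0.0248]
tool_rot: [1.377, 1.569, 0.992]
ft_force: [0.4, 4.5, 1.6]
grip_width: 0.0229
time_s: 21.7
tcp_pos: [0.4988, 0.1715, 0.0243]
tool_rot: [-1.783, 1.57, -2.17]
ft_force: [0.8, 0.6, -0.1]
grip_width: 0.0339
time_s: 22.8
tcp_pos: [0.5637, 0.1455, 0.125]
tool_rot: [2.233, 1.571, 1.846]
ft_force: [-0.8, -0.6, -0.6]
grip_width: 0.0343
t22.80 tcp [0.5637 0.1455 0.125 ] jawyaw 67.8 xdir [-0.  0. -1.] q6 0.64 off [ 0.5  -0.13 -6.82]
[[-0.0, 0.377, 0.926], [0.0, 0.926, -0.377], [-1.0, 0.0, -0.0]] F [-0.8 -0.6 -0.6] w 0.0343
```

View pics/c13.png

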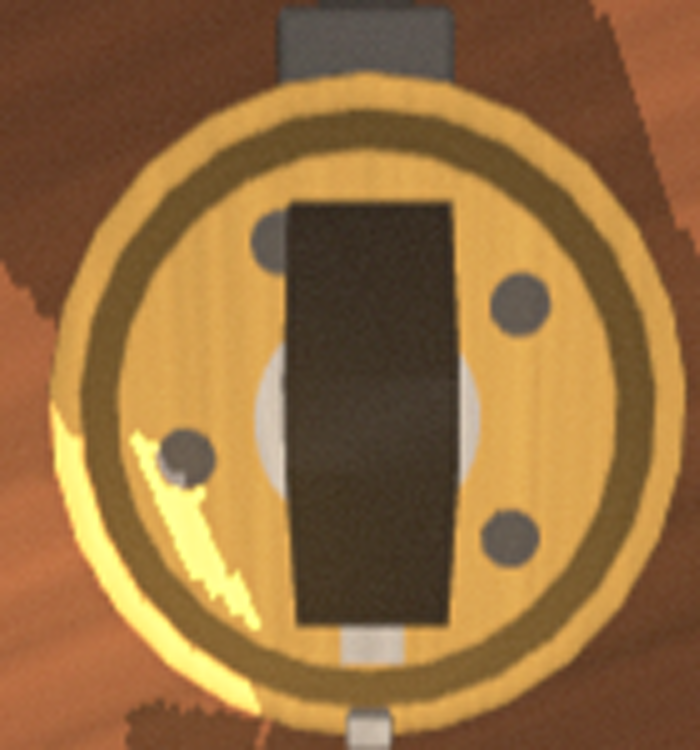

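```bash
python3 - <<'E'
from h import *
f=lambda p,z: ray('w11',(180+p[0]/5-.4,20+p[1]/5-.4),z)[:2]
ang=lambda d: np.degrees(np.arctan2(d[1],d[0]))
c=np.mean([f(p,.04) for p in [(50,403),(686,403)]],0)
e=[f(p,.032) for p in [(285,203),(453,203),(297,625),(449,625)]]
t=(e[0]+e[1])/2;h=(e[2]+e[3])/2;n=f((372,663),.031);P=f((370,735),.048);hub=np.mean([f(p,.014) for p in [(256,415),(481,415)]],0)
print('len at home height',np.linalg.norm(h-t),'axis',np.mean(e,0),'hub',hub,'handle yaw',ang(h-t),'side edges',ang(e[2]-e[0]),ang(e[3]-e[1]),'nose',np.linalg.norm(n-np.mean(e,0)),'pip',ang(P-np.mean(e,0)),np.linalg.norm(P-np.mean(e,0)))
cam('side','s3');crop('s3','c14',140,110,330,280,4)
cam('top','t3')
E
```

```text
len at home height 0.06125649540071994 axis [0.49783811 0.17289663] hub [0.49689801 0.17291361] handle yaw -21.534679921369392 side edges -21.296737124066514 -21.772636698091556 nose 0.036811374344785125 pip -22.399343274196152 0.04475868046455495
```

View pics/c14.png

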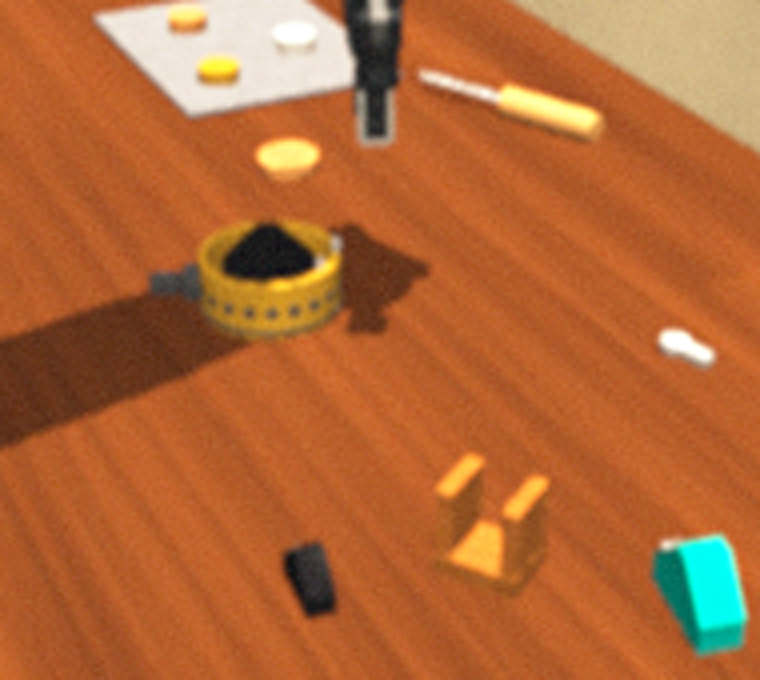

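View pics/t3.png

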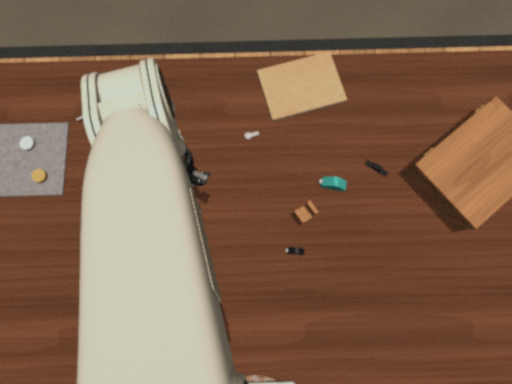

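```bash
python3 - <<'E'
from h import *
print(order.finish_job())
E
```

```text
the job is handed in; nothing more can be done
None
```

The job is handed in. The black handle sits home on the reel's stem with its nose pointing at the pip, and the gripper is clear of everything. It took about 23 s of the 64 s.

**What I did:**
1. I lifted the larger black handle out of the block by the two ends of its bar.
2. I stood it on the open counter and let go. The wrist picture showed it standing upright.
3. I took it again across its flat sides and lowered it over the key. It touched bottom at 5.5 N with the tool within 0.3 mm of the expected home height.
4. I turned it 66° clockwise, opened the fingers and backed away.

**Last checks:**
- **Pointing:** the handle's direction measured −21.5° and the pip's −22.4° (−22.1° in an earlier picture), so the nose is under 1° off.
- **Position:** the handle's axis agrees with the reel's within 1 mm. Its bar measures 61.3 mm against 62 mm at the home height, which fits a fully seated handle.
- **Other parts:** the pawl and rubber foot show no movement in the last top picture, where the arm hid the cork disc. The disc shows in its place in the side picture.

**Not confirmed:** the stem's own angle was not measured directly. With the play in the notch it may lag the nose by up to about 0.1 rad. No check failed.

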